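# Nest the graded silver bowls in their case

### The arm

A 6-joint arm with a two-finger parallel gripper is mounted at the origin on the work surface. World frame = base frame: x ahead of the robot, y to its left, z up, the work surface at z = 0. Lengths are in mm, angles in rad, forces in N, time in s.
With the tool pointing down it reaches from about 350 to 975 mm from the base axis. Payload 7.1 kg.
Tool frame: the origin (TCP) lies at the very end of the fingers, on their centre line; the grasp point (between the pads) lies 19 mm behind it (ctrl.grasp_offset is the distance from the TCP to the grasp point, in mm); z points along the fingers, y is the line along which they close (so a half turn about z gives the same grasp; the last joint's range is limited). The gripper opens to 88 mm and grips with 3 to 60 N. Pads are 20 mm wide; open, the fingers measure 115 mm over their backs; the gripper's body (75 mm by 178 mm) begins 61 mm behind the grasp point.
Start: joints at [-1.24, 0.423, 1.63, -0, 1.089, -0.019], TCP at [214.21, -587.127, 222.675] pointing down, gripper open.
Joint ranges: [-3, 3], [-0.9, 2.11], [0.09, 2.58], [-1.31, 4.45], [0.11, 2.69], [-2.54, 2.54]. Speed limits (rad/s): [2.39, 2.39, 3.01, 3.14, 3.14, 3.14].

### API

Orientations are given as a rotation vector (axis times angle).
In Python, from workcell import ctrl, viewer, ticket, models gives the robot as it stands.
- The arm moves only by the tool play_rows, never from a script. Its arguments are lists of equal length, an entry for each row: "dp": the shift along the world's x, y, z in mm, a list of three; "yaw": the turn about the world's z in degrees. In form: {"dp": [[tx, ty, tz], ...], "yaw": [yaw, ...]}. A call has 1 to 8 rows; each row shifts and turns the commanded pose from where the row before left it; what a row does not reach is not made up. A row lasts 1/12 s, in which the tool goes at most 41.7 mm and 7.16 degrees, less where a joint would pass 70% of its speed; a pose out of reach is approached as far as the arm can. A call is refused whole if a number of a shift passes 41.7 or a number of a turn 7.16, either way. A call with a gripper value outside its range is refused whole. "gripper" is the closure, from 0 (fully open) to 1 (shut), set as the call begins (left out, the last holds). The fingers move at their own pace and stop on an object; the grip force is fixed at half the most. Time passes only in rows, so rows that do not move let the fingers close. It gives the time, the measured TCP pose, the force, the opening and the grip force at its end, in the units of the state.
- ctrl.get_obs(): the state, without advancing time (a new reading comes with each control period).
- viewer.get_image(name): name is "scene" or "top" or "wrist"; returns a dict with "pixels" (400x640x3 uint8, red, green, blue), "range_z" (400x640 float32, mm along the optical axis (not along the pixel's ray), 0 where there is no reading), "fx", "fy", "cx", "cy" (pixels), "T" (4x4, takes a point from camera to world coordinates); the wrist camera has in their place "hand_eye" (4x4, takes a point from camera to tool coordinates, whose origin is the TCP and whose axes are the flange's). Camera axes: x right, y up, looking along -z (the intrinsics and any distortion apply to the point x, -y, -z); pixel columns grow to the right and rows downward; lengths in mm; the calibration is good to about 2 mm. The wrist camera is an equidistant fisheye: a pixel r from the principal point sees the ray r / f radians off the axis. A picture is of the moment at which its call begins: read the wrist's pose just before it.
- ticket.close_job(): hands the job in; it is judged then, once.
Trained networks look in a picture, given as the dict that the camera call returned (one of the last four; its "shot" number tells which), for a name from the list of things; names that differ only in an ending like _2 or _b are one class to them, and where a whole thing is asked for, a point or a joint stands for the part that bears it (a point fixed in the world has none). Each returns a list of dicts, best first, with "conf" (0 to 1); they miss things now and then, are a little off and sometimes report something else, mostly with a low value. They report only what shows in the picture. A call takes as long as a camera call. They do not tell look-alikes from the thing itself.
- models.look_for(picture, name): "bbox" ([centre column, centre row, width, height] in pixels, round what is visible of it).
- models.landmark_of(picture, name): "location" ([column, row] in pixels: a listed point, or the origin of a listed thing).
The state is a dict: "t": time; "qpos": joint angles; "qvel": joint speeds; "joint_torque": joint torques, N m; "ee_pos": TCP position; "orientation": TCP orientation; "ft_force": force on the tool from outside, world axes, zero at the start; "moment": the same for the moment, N m; "width": finger opening in mm; "grasp_force": force on a finger pad.
Only numpy, scipy, OpenCV 4.12 (cv2) and the standard library are available. Lean on these libraries where they do the work, as an engineer would, in place of code of your own. Each camera call takes 0.05 s, during which the arm holds its last target. There are 200 camera calls.

### The job

Pack the set of three square silver bowls for delivery: the largest seated flat in the square recess of the open walnut case, the medium one standing in the largest, and the smallest in the medium one. Set the silver down gently, never let it drop, and leave the other things on the bench where they are.

Things in the scene. Friction and masses are not known exactly. Their poses are not given: they have to be found in the camera images.
- bowl_large: largest of three square silver bowls, gilt inside: 120 x 120 mm, 60 mm high, corners rounded 4.5 mm, upright double walls 9 mm thick, square cavity 102 x 102 mm, 40 mm deep (floor 20 mm above underside); foot 104 x 104 mm, 8 mm high; about 360 g. 3 mm spare each side in the recess. Origin: centre of underside; z up, x and y square to the walls, quarter turns alike
- bowl_medium: medium one of three square silver bowls, gilt inside: 92 x 92 mm, 60 mm high, corners rounded 4.5 mm, upright double walls 9 mm thick, square cavity 74 x 74 mm, 40 mm deep (floor 20 mm above underside); foot 76 x 76 mm, 8 mm high; about 200 g. Nested: 5 mm spare each side, rim 20 mm above the largest one's. Origin: centre of underside; z up, x and y square to the walls, quarter turns alike
- bowl_small: smallest of three square silver bowls, gilt inside: 64 x 64 mm, 60 mm high, corners rounded 4.5 mm, upright double walls 9 mm thick, square cavity 46 x 46 mm, 40 mm deep (floor 20 mm above underside); foot 48 x 48 mm, 8 mm high; about 110 g. Nested: 5 mm spare each side, rim 20 mm above the medium one's. Origin: centre of underside; z up, x and y square to the walls, quarter turns alike
- case: fixed open base of the presentation case: square walnut tray 188 x 188 mm, 40 mm high, lined with blue cloth (rigid, top of lining 38 mm up), with a square recess in the middle. Origin: centre of its underside; x and y square to the recess
- recess (a point): centre of the recess's grey floor, 20 mm above the bench; the recess is 126 x 126 mm and 18 mm deep, with a 4 mm bevel round its mouth; axes as the case's
- polish_jar: round amber jar with black cap, 54 mm diameter, 62 mm high, standing; origin: centre of its underside
- beaker: round silver beaker (not one of the set), 72 mm across the rim, 85 mm high, standing; origin: centre of its underside
- hammer: hammer lying on the bench, 240 mm long along its own x, head at +x
- brush: brush lying on the bench, 190 mm long along its own x, handle to -x
- try_square: small steel try square lying flat: stock 75 x 18 x 16 mm along its own x (origin under its centre), blade 22 x 110 mm along its own y from the stock's +x end
Mind the look-alikes: they are no part of the job. What is shaped like the bowl_large but purple or turquoise is not meant.

How it is judged:
By the outcome, as a careful person would: the job done as asked, in the order asked, and still so for the second after the job is handed in, with the robot touching nothing.
It also fails if it takes over 72 s, if anything falls off the work surface, if the arm or the gripper's body presses on something with over 40 N, if the wrist force passes 120 N, or if a joint passes its speed limit or range.

## Working session

There is one attempt and no reset: what is moved stays moved. The work goes in short steps, Python scripts to look and compute and a tool call to move; the robot and the scene stay as the last step left them, time stands still between calls to the robot, and variables do not carry over. Pictures are saved under pics/ and viewed, at most 10 in all, crops included, and the job is handed in when it is done.

Besides the shell and the picture viewer there is one more tool, called after "Call:" as a command line: name --pt "numbers of a row" for each row, then --argument value for the rest. play_rows: Moves the arm, as the interface text tells. Its arguments: {"type":"object","properties":{"dp":{"type":"array"},"yaw":{"type":"array"},"gripper":{"type":"number"}},"required":["dp","yaw"]}

```bash
mkdir -p pics; cat > h.py <<'E'
import numpy as np, cv2
from workcell import ctrl, viewer, ticket, models
def cloud(p):
    z=p["range_z"].astype(float); v,u=np.mgrid[:z.shape[0],:z.shape[1]]
    P=np.stack([(u-p["cx"])/p["fx"]*z,-(v-p["cy"])/p["fy"]*z,-z],-1)
    W=P@p["T"][:3,:3].T+p["T"][:3,3]; W[z<=0]=np.nan
    return W
def save(p,n): cv2.imwrite("pics/"+n,cv2.cvtColor(p["pixels"],cv2.COLOR_RGB2BGR))
E
python3 - <<'E'
from h import *
for n in("top","scene"):
    p=viewer.get_image(n); save(p,n+"0.png"); np.savez("pics/"+n+"0.npz",**{k:p[k] for k in p})
    W=cloud(p)
    for o in("bowl_large","bowl_medium","bowl_small","case","polish_jar","beaker"):
        for r in models.look_for(p,o)[:4]: print(n,o,[round(x) for x in r["bbox"]],round(r["conf"],2),np.round(W[int(r["bbox"][1]),int(r["bbox"][0])]))
print({k:p[k] for k in p if k not in("pixels","range_z")}); o=ctrl.get_obs();print(o)
E
```

```text
top bowl_large [180, 280, 64, 58] 0.74 [299. 307.  22.]
top bowl_large [438, 309, 58, 55] 0.68 [ 210. -401.   24.]
top bowl_large [307, 218, 48, 45] 0.63 [463. -47.  21.]
top bowl_large [367, 262, 51, 49] 0.62 [ 340. -209.   21.]
top bowl_medium [409, 202, 45, 41] 0.97 [ 500. -329.   22.]
top bowl_small [331, 146, 28, 25] 0.8 [ 665. -121.   21.]
top bowl_small [408, 201, 41, 40] 0.35 [ 503. -329.   23.]
top case [308, 217, 47, 44] 0.58 [468. -50.  21.]
top case [185, 200, 74, 71] 0.57 [524. 293.  17.]
top polish_jar [278, 161, 23, 20] 0.75 [620.  26.  63.]
top beaker [412, 150, 26, 23] 0.89 [ 648. -347.    2.]
scene bowl_large [285, 164, 43, 43] 0.86 [ 332. -206.   23.]
scene bowl_large [461, 162, 56, 49] 0.84 [293. 309.  23.]
scene bowl_large [227, 131, 48, 46] 0.78 [ 209. -400.   25.]
scene bowl_large [337, 203, 53, 52] 0.64 [460. -53.  20.]
scene bowl_medium [233, 207, 37, 36] 0.76 [ 492. -333.   22.]
scene bowl_small [309, 263, 25, 38] 0.9 [ 650. -115.   20.]
scene bowl_small [336, 204, 46, 50] 0.5 [464. -52.  20.]
scene bowl_small [466, 231, 82, 70] 0.18 [529. 291.  22.]
scene c
[... 595 characters left out ...]
000000e+00]]), 'shot': 2}
{'t': 0.7, 'qpos': array([-1.24003878e+00,  4.23105890e-01,  1.62986929e+00, -2.38530149e-05,
        1.08862668e+00, -1.90421256e-02]), 'qvel': array([ 0.00120038, -0.00097034, -0.00021136,  0.00037023,  0.00127333,
        0.00037401]), 'joint_torque': array([-2.46662112e-04, -5.44415152e+01, -2.74003816e+01,  6.42165961e-02,
        1.66063767e-02, -7.59312741e-06]), 'ee_pos': array([ 214.18464969, -587.14708282,  222.68347131]), 'orientation': array([-3.09365569e+00, -5.46683075e-01,  3.50376296e-05]), 'ft_force': array([0.03785717, 0.38804826, 0.41523516]), 'moment': array([-0.01751448, -0.01256548, -0.01708641]), 'grasp_force': 0.0, 'width': 87.66582473723679}
```

View pics/top0.png

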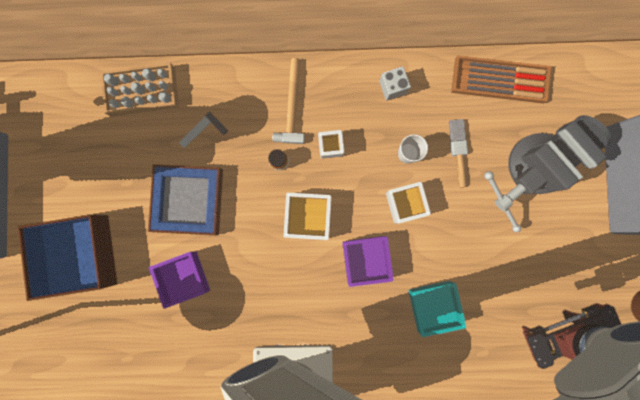

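View pics/scene0.png

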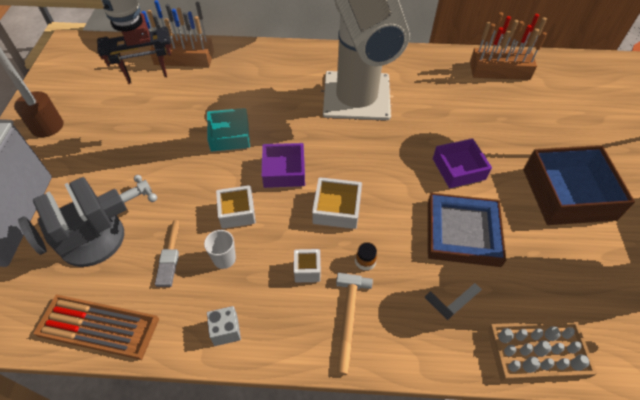

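The top view shows the silver large bowl at (307,216), the medium at (409,202), the small at (331,144) and the case at (185,200). The scene view confirms this, and the purple and turquoise bowls are decoys. Next I'll measure the poses from depth.

```bash
cat > m.py <<'E'
from h import *
def rect(W,c,r,zlo,zhi):
    m=(np.hypot(W[...,0]-c[0],W[...,1]-c[1])<r)&(W[...,2]>zlo)&(W[...,2]<zhi)
    q=W[m][:,:2].astype(np.float32)
    (x,y),(w,h),a=cv2.minAreaRect(q); return round(x,1),round(y,1),round(w),round(h),round((a+45)%90-45,1),len(q),round(float(np.median(W[m][:,2])),1)
E
python3 - <<'E'
from m import *
for n in("top","scene"):
    p=dict(np.load(f"pics/{n}0.npz")); W=cloud(p)
    print(n,"large",rect(W,(463,-47),90,52,68)); print("med",rect(W,(500,-330),70,52,68)); print("small",rect(W,(660,-118),52,52,68))
    print("case",rect(W,(524,293),140,30,48)); print("recess",rect(W,(524,293),88,12,26))
E
```

```text
top large (468.4, -50.4, 120, 120, -4.8, 607, 60.8)
med (498.1, -323.5, 92, 93, 13.8, 487, 60.9)
small (664.6, -118.9, 65, 64, 4.9, 302, 60.3)
case (522.7, 289.6, 191, 189, -4.5, 2643, 39.0)
recess (522.8, 293.1, 125, 126, -4.2, 1943, 20.9)
scene large (468.2, -51.0, 120, 126, -4.9, 627, 60.0)
med (498.4, -323.7, 98, 92, 14.1, 490, 60.0)
small (664.9, -118.5, 68, 63, 4.8, 387, 60.2)
case (522.6, 289.4, 189, 194, -4.4, 2669, 39.1)
recess (516.4, 292.2, 125, 124, -4.4, 1759, 21.1)
```

Call:
play_rows --pt "12.4 33.8 -4.5" --pt "12.4 33.8 -4.5" --pt "12.4 33.8 -4.5" --pt "12.4 33.8 -4.5" --pt "12.4 33.8 -4.5" --pt "12.4 33.8 -4.5" --pt "12.4 33.8 -4.5" --pt "12.4 33.8 -4.5" --yaw '[4.07, 4.07, 4.07, 4.07, 4.07, 4.07, 4.07, 4.07]' --gripper 0.4

```text
t: 1.37
ee_pos: [313.7, -315.3, 186.7]
orientation: [2.814, 1.396, 0.0]
ft_force: [0.6, -0.3, 0.3]
width: 52.7
grasp_force: 0.0
```

Call:
play_rows --pt "12.4 33.8 -4.5" --pt "12.4 33.8 -4.5" --pt "12.4 33.8 -4.5" --pt "12.4 33.8 -4.5" --pt "12.4 33.8 -4.5" --pt "12.4 33.8 -4.5" --pt "12.4 33.8 -4.5" --pt "12.4 33.8 -4.5" --yaw '[4.07, 4.07, 4.07, 4.07, 4.07, 4.07, 4.07, 4.07]'

```text
t: 2.03
ee_pos: [413.2, -44.6, 150.8]
orientation: [2.309, 2.129, 0.001]
ft_force: [-0.0, -1.0, 0.8]
width: 52.6
grasp_force: 0.0
```

Call:
play_rows --pt "0 0 0" --pt "0 0 0" --pt "0 0 0" --yaw '[0, 0, 0]'

```text
t: 2.28
ee_pos: [412.5, -46.3, 150.7]
orientation: [2.313, 2.126, -0.0]
ft_force: [-0.1, -0.1, -1.2]
width: 52.6
grasp_force: 0.0
```

```bash
cat >> m.py <<'E'
from scipy.spatial.transform import Rotation as R
def wrist(name=None):
    o=ctrl.get_obs(); p=viewer.get_image("wrist")
    if name: save(p,name)
    z=p["range_z"].astype(float); v,u=np.mgrid[:z.shape[0],:z.shape[1]]
    a=(u-p["cx"])/p["fx"]; b=(v-p["cy"])/p["fy"]; t=np.hypot(a,b)+1e-9
    k=np.tan(np.minimum(t,1.45))/t
    P=np.stack([a*k*z,-b*k*z,-z],-1); P[(z<=0)|(t>1.4)]=np.nan
    H=p["hand_eye"]; P=P@H[:3,:3].T+H[:3,3]
    return P@R.from_rotvec(o["orientation"]).as_matrix().T+o["ee_pos"], p, o
def pose(o):
    M=R.from_rotvec(o["orientation"]).as_matrix()
    return np.round(o["ee_pos"],1),"ytool",round(float(np.degrees(np.arctan2(M[1,1],M[0,1]))),2),"tilt",np.round(M[:,2],4),"f",np.round(o["ft_force"],1),"w",round(o["width"],1),"gf",round(o["grasp_force"],1),"t",round(o["t"],2)
E
python3 - <<'E'
from m import *
W,p,o=wrist("w1.png"); print(pose(o))
print(rect(W,(468,-50),90,50,70)); print(rect(W,(664.7,-118.7),52,52,68))
E
```

```text
(array([412.5, -46.3, 150.7]), 'ytool', -4.81, 'tilt', array([-1.e-04, -2.e-04, -1.e+00]), 'f', array([-0.1, -0.1, -1.2]), 'w', 52.6, 'gf', 0.0, 't', 2.28)
(469.5, -51.4, 121, 121, -4.9, 5099, 60.6)
(664.4, -113.4, 66, 54, 5.5, 946, 60.1)
```

View pics/w1.png

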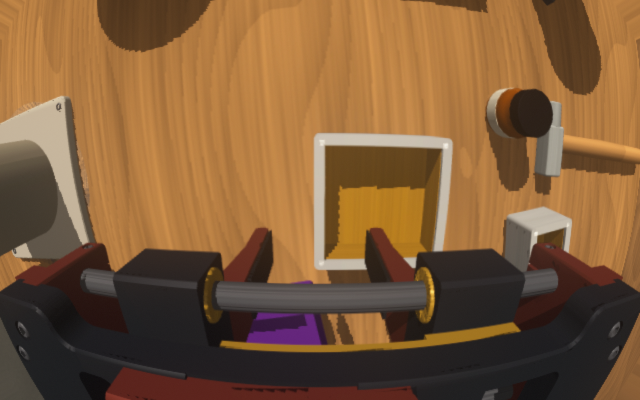

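The wrist view shows the large bowl's near wall (column 320, rows 140-265) between the two fingers. I'll descend and grip.

Call:
play_rows --pt "1.2 0 -22" --pt "0 0 -22" --pt "0 0 -22" --pt "0 0 -22" --pt "0 0 -20" --pt "0 0 -12" --pt "0 0 -5" --pt "0 0 0" --yaw '[0, 0, 0, 0, 0, 0, 0, 0]'

```text
t: 3.0
ee_pos: [413.0, -47.4, 25.0]
orientation: [-2.315, -2.122, 0.002]
ft_force: [-0.4, -0.6, -0.0]
width: 52.8
grasp_force: 0.0
```

Call:
play_rows --pt "0 0 0" --pt "0 0 0" --pt "0 0 0" --pt "0 0 0" --pt "0 0 0" --pt "0 0 0" --pt "0 0 0" --pt "0 0 0" --yaw '[0, 0, 0, 0, 0, 0, 0, 0]' --gripper 1

```text
t: 3.67
ee_pos: [413.7, -46.3, 25.9]
orientation: [-2.313, -2.126, 0.0]
ft_force: [-1.2, 0.8, 3.8]
width: 8.9
grasp_force: 30.0
```

Call:
play_rows --pt "0 0 0" --pt "0 0 5" --pt "0 0 10" --pt "0 0 10" --pt "0 0 10" --pt "0 0 10" --pt "0 0 0" --pt "0 0 0" --yaw '[0, 0, 0, 0, 0, 0, 0, 0]'

```text
t: 4.33
ee_pos: [413.9, -46.3, 70.9]
orientation: [2.313, 2.125, 0.001]
ft_force: [-0.7, -0.1, -3.7]
width: 9.3
grasp_force: 30.0
```

```bash
python3 - <<'E'
from m import *
W,p,o=wrist(); print(pose(o))
z=o["ee_pos"][2]-24+60
m=(np.hypot(W[...,0]-468,W[...,1]+50)<90)&(abs(W[...,2]-z)<14)
q=W[m]; A=np.c_[q[:,:2]-[468,-50],np.ones(len(q))]
c=np.linalg.lstsq(A,q[:,2],rcond=None)[0]; 
for _ in range(5):
    k=abs(A@c-q[:,2])<3; c=np.linalg.lstsq(A[k],q[k,2],rcond=None)[0]
print("rim slopes deg",np.degrees(c[:2]),c[2],k.sum()); print(rect(W,(468,-50),90,z-12,z+12))
E
```

```text
(array([413.9, -46.3,  70.9]), 'ytool', -4.84, 'tilt', array([ 7.e-04, -1.e-04, -1.e+00]), 'f', array([-0.7, -0.1, -3.7]), 'w', 9.3, 'gf', 30.0, 't', 4.33)
rim slopes deg [-0.1108704   0.13814642] 105.552131336179 10187
(466.1, -46.4, 112, 131, -5.2, 12458, 105.6)
```

Call:
play_rows --pt "3 10 7" --pt "7 20 10" --pt "8 30 10" --pt "8 34 10" --pt "8 34 9" --pt "8 34 7" --pt "7 24 5" --pt "4 10 1" --yaw '[0, 0, 0, 0, 0, 0, 0, 0]'

```text
t: 5.05
ee_pos: [467.9, 153.4, 130.5]
orientation: [2.31, 2.128, 0.003]
ft_force: [0.2, -1.6, -3.5]
width: 9.1
grasp_force: 30.0
```

Call:
play_rows --pt "0 0 0" --pt "0 0 0" --yaw '[0, 0]'

```text
t: 5.22
ee_pos: [466.0, 149.9, 129.1]
orientation: [-2.311, -2.127, 0.003]
ft_force: [0.4, 0.1, -3.5]
width: 8.7
grasp_force: 30.0
```

```bash
python3 - <<'E'
from m import *
def edges(W,tag):
    # hole and outer edge of the lining/frame top, in case axes
    c=np.array([522.7,290.]); a=np.radians(-4.5); d=W[...,:2]-c
    x=d[...,0]*np.cos(a)+d[...,1]*np.sin(a); y=-d[...,0]*np.sin(a)+d[...,1]*np.cos(a); z=W[...,2]
    top=(z>35)&(z<44)
    for nm,s,t in(("x",x,y),("y",y,x)):
        m=top&(abs(t)<50)&(abs(s)<105); lo=s[m&(s<0)]; hi=s[m&(s>0)]
        f=lambda v,q: round(float(np.percentile(v,q)),1) if len(v)>20 else None
        print(tag,nm,"outer",f(lo,.5),f(hi,99.5),"hole",f(lo,99.5),f(hi,.5),len(lo),len(hi))
W,p,o=wrist("w2.png"); print(pose(o)); edges(W,"wrist")
print("case",rect(W,(522.7,290),140,30,48)); print("recess",rect(W,(522.7,290),88,12,26))
for n in("top","scene"): edges(cloud(dict(np.load(f"pics/{n}0.npz"))),n)
E
```

```text
(array([466. , 149.9, 129.1]), 'ytool', -4.76, 'tilt', array([-1.6e-03, -7.0e-04, -1.0e+00]), 'f', array([ 0.4,  0.1, -3.5]), 'w', 8.7, 'gf', 30.0, 't', 5.22)
wrist x outer -93.4 94.1 hole -62.7 63.4 3482 3216
wrist y outer -87.2 None hole -63.6 None 3364 0
case (520.7, 264.8, 133, 194, -1.7, 14873, 38.8)
recess (523.0, 282.0, 110, 128, -4.0, 15523, 20.7)
top x outer -93.9 93.4 hole -63.5 62.9 370 380
top y outer -94.7 93.9 hole -63.4 62.4 383 391
scene x outer -95.0 96.2 hole -60.6 64.3 367 409
scene y outer -94.2 94.0 hole -63.7 61.5 347 379
```

View pics/w2.png

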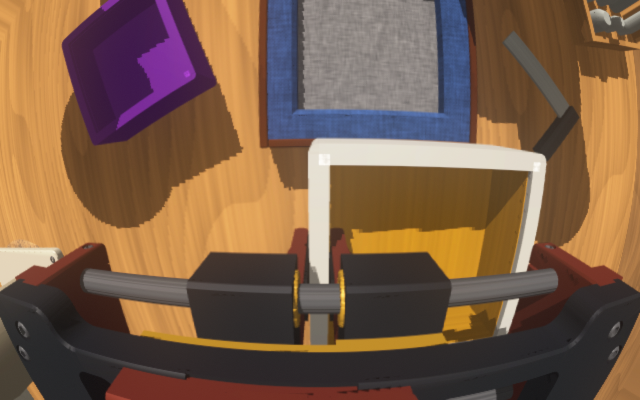

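The wrist view shows the recess ahead (blue lining, rows 0-140) and the large bowl held level. I'll move over the recess and lower part way.

Call:
play_rows --pt "0 12 0" --pt "0 22 0" --pt "0 26 0" --pt "0 26 0" --pt "0.5 24 0" --pt "0.5 18 0" --pt "0 11 0" --pt "0 5.5 0" --yaw '[0.3, 0, 0, 0, 0, 0, 0, 0]'

```text
t: 5.93
ee_pos: [467.6, 294.7, 129.3]
orientation: [-2.307, -2.132, 0.001]
ft_force: [0.7, -0.6, -3.2]
width: 8.7
grasp_force: 30.0
```

Call:
play_rows --pt "0 0 -10" --pt "0 0 -14" --pt "0 0 -14" --pt "0 0 -10" --pt "0 0 -6" --pt "0 0 0" --pt "0 0 0" --yaw '[0, 0, 0, 0, 0, 0, 0]'

```text
t: 6.52
ee_pos: [467.8, 293.6, 75.4]
orientation: [-2.308, -2.131, 0.001]
ft_force: [0.3, 0.4, -3.1]
width: 9.0
grasp_force: 30.0
```

```bash
python3 - <<'E'
from m import *
W,p,o=wrist("w3.png"); print(pose(o))
z=o["ee_pos"][2]+35
M=R.from_rotvec(o["orientation"]).as_matrix(); yt=M[:2,1]; c=o["ee_pos"][:2]+55.5*yt; print("bowl nominal",c)
print("bowl",rect(W,c,90,z-10,z+8))
a=np.radians(-4.5); d=W[...,:2]-[523,289.5]
x=d[...,0]*np.cos(a)+d[...,1]*np.sin(a); y=-d[...,0]*np.sin(a)+d[...,1]*np.cos(a)
top=(W[...,2]>34)&(W[...,2]<44)
for s,t in((x,y),(y,x)):
  m=top&(abs(t)<80)&(abs(s)<100); print([np.round(np.percentile(v,[1,99]),1) if len(v)>20 else None for v in(s[m&(s<0)],s[m&(s>0)])])
rim=(abs(W[...,2]-z)<8)
for s,t in((x,y),(y,x)):
  m=rim&(abs(t)<45)&(abs(s)<75); print("rim",[np.round(np.percentile(v,[1,99]),1) if len(v)>20 else None for v in(s[m&(s<0)],s[m&(s>0)])])
E
```

```text
(array([467.8, 293.6,  75.4]), 'ytool', -4.57, 'tilt', array([-7.e-04, -5.e-04, -1.e+00]), 'f', array([ 0.3,  0.4, -3.1]), 'w', 9.0, 'gf', 30.0, 't', 6.52)
bowl nominal [523.10417664 289.18375966]
bowl (520.2, 293.3, 113, 131, -4.6, 12090, 110.0)
[array([-93.3,  -2.4]), array([ 0.9, 92.3])]
[array([-92.2,  -0.2]), array([ 3.8, 93.7])]
rim [array([-66.4, -42.6]), array([50.5, 60.9])]
rim [array([-52.1, -49.8]), array([11.3, 59.7])]
```

Call:
play_rows --pt "-0.3 0.3 -5" --pt "0 0 -6" --pt "0 0 -6" --pt "0 0 -4" --pt "0 0 -3" --pt "0 0 -2" --pt "0 0 0" --yaw '[0, 0, 0, 0, 0, 0, 0]'

```text
t: 7.15
ee_pos: [467.2, 294.3, 49.1]
orientation: [-2.307, -2.132, 0.001]
ft_force: [0.0, -0.6, -4.1]
width: 8.9
grasp_force: 30.0
```

Call:
play_rows --pt "0 0 -1" --pt "0 0 -1" --pt "0 0 -1" --pt "0 0 -0.7" --pt "0 0 0" --pt "0 0 0" --yaw '[0, 0, 0, 0, 0, 0]'

```text
t: 7.65
ee_pos: [467.5, 294.5, 46.0]
orientation: [-2.308, -2.132, -0.0]
ft_force: [-0.1, 0.5, -3.8]
width: 8.8
grasp_force: 30.0
```

Call:
play_rows --pt "0 0 -0.5" --pt "0 0 -0.5" --pt "0 0 0" --pt "0 0 0" --yaw '[0, 0, 0, 0]'

```text
t: 7.98
ee_pos: [467.6, 294.5, 45.9]
orientation: [2.308, 2.132, 0.001]
ft_force: [-3.6, -1.8, 6.9]
width: 8.6
grasp_force: 30.0
```

Call:
play_rows --pt "0 0 0" --pt "0 0 0" --pt "0 0 0" --pt "0 0 0" --yaw '[0, 0, 0, 0]' --gripper 0.6

```text
t: 8.32
ee_pos: [467.8, 294.6, 45.1]
orientation: [2.308, 2.132, 0.001]
ft_force: [-0.1, 0.0, -0.6]
width: 32.0
grasp_force: 0.0
```

Call:
play_rows --pt "0 0 8" --pt "0 0 16" --pt "0 0 22" --pt "0 0 24" --pt "0 0 20" --pt "0 -20 12" --pt "0 -10 2" --pt "0 0 0" --yaw '[0, 0, 0, 0, 0, 0, 0, 0]'

```text
t: 8.98
ee_pos: [467.6, 263.1, 149.9]
orientation: [2.309, 2.13, 0.001]
ft_force: [0.8, -0.0, 0.2]
width: 35.6
grasp_force: 0.0
```

```bash
python3 - <<'E'
from m import *
W,p,o=wrist("w4.png"); print(pose(o)); print(rect(W,(523,289.5),90,72,88)); 
m=(np.hypot(W[...,0]-523,W[...,1]-289.5)<90)&(abs(W[...,2]-80)<8); q=W[m]; A=np.c_[q[:,:2]-[523,289.5],np.ones(len(q))]
c=np.linalg.lstsq(A,q[:,2],rcond=None)[0]
for _ in range(5):
    k=abs(A@c-q[:,2])<2; c=np.linalg.lstsq(A[k],q[k,2],rcond=None)[0]
print(np.degrees(c[:2]),c[2])
E
```

```text
(array([467.6, 263.1, 149.9]), 'ytool', -4.62, 'tilt', array([ 9.e-04,  2.e-04, -1.e+00]), 'f', array([ 0.8, -0. ,  0.2]), 'w', 35.6, 'gf', 0.0, 't', 8.98)
(524.0, 289.5, 121, 121, -4.7, 7099, 80.5)
[0.01067957 0.01915935] 80.6892037863598
```

The large bowl is seated level, rim at 80.6 mm. Next is the medium one.

Call:
play_rows --pt "-0.6 -10 0" --pt "-0.6 -25 0" --pt "-0.6 -38 0" --pt "-0.6 -41 0" --pt "-0.6 -41 0" --pt "-0.6 -41 0" --pt "-0.6 -41 0" --pt "-0.6 -41 0" --yaw '[1.15, 1.15, 1.15, 1.15, 1.15, 1.15, 1.15, 1.15]'

```text
t: 9.7
ee_pos: [462.0, -14.9, 148.0]
orientation: [-2.127, -2.31, 0.001]
ft_force: [0.9, 0.7, -0.1]
width: 35.0
grasp_force: 0.0
```

Call:
play_rows --pt "-0.6 -41 0" --pt "-0.6 -41 0" --pt "-0.6 -41 0" --pt "-0.6 -41 0" --pt "-0.6 -41 0" --pt "-0.6 -40 0" --pt "-0.6 -35 0" --pt "-0.6 -20 0" --yaw '[1.16, 1.16, 1.16, 1.16, 1.16, 1.16, 1.16, 1.16]'

```text
t: 10.37
ee_pos: [457.8, -316.7, 147.8]
orientation: [-1.937, -2.473, 0.0]
ft_force: [0.8, -0.2, 0.7]
width: 35.6
grasp_force: 0.0
```

Call:
play_rows --pt "0 -12 0" --pt "0 -6.7 0" --pt "0 0 0" --pt "0 0 0" --yaw '[0, 0, 0, 0]'

```text
t: 10.7
ee_pos: [457.8, -331.0, 148.3]
orientation: [-1.934, -2.473, -0.0]
ft_force: [-0.2, 0.4, 0.8]
width: 35.1
grasp_force: 0.0
```

```bash
python3 - <<'E'
from m import *
W,p,o=wrist("w5.png"); print(pose(o)); r=rect(W,(498.2,-323.6),70,52,68); print(r)
a=np.radians(r[4]); t=np.array(r[:2])-41.5*np.array([np.cos(a),np.sin(a)]); print("go",t-o["ee_pos"][:2])
E
```

```text
(array([ 457.8, -331. ,  148.3]), 'ytool', 13.94, 'tilt', array([-0.0011,  0.0012, -1.    ]), 'f', array([-0.2,  0.4,  0.8]), 'w', 35.1, 'gf', 0.0, 't', 10.7)
(499.3, -324.0, 92, 93, 14.0, 3991, 60.6)
go [ 1.27248738 -3.0106214 ]
```

View pics/w5.png

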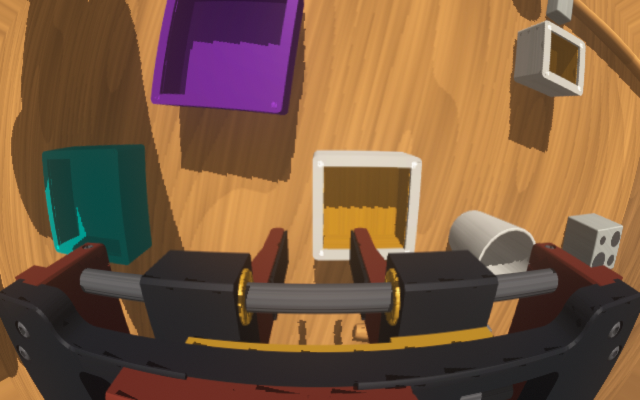

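The wrist view shows the medium bowl's near wall (column 318, rows 160-260) between the fingers. I'll keep the grip shallow so the outer finger clears the large bowl's rim when nesting.

Call:
play_rows --pt "1.3 -3 -15" --pt "0 0 -20" --pt "0 0 -22" --pt "0 0 -20" --pt "0 0 -15" --pt "0 0 -10" --pt "0 0 -4.3" --pt "0 0 0" --yaw '[0, 0, 0, 0, 0, 0, 0, 0]'

```text
t: 11.42
ee_pos: [459.0, -334.2, 42.0]
orientation: [-1.933, -2.474, -0.0]
ft_force: [0.2, 0.2, -0.2]
width: 35.1
grasp_force: 0.0
```

Call:
play_rows --pt "0 0 0" --pt "0 0 0" --yaw '[0, 0]'

```text
t: 11.58
ee_pos: [459.9, -335.4, 43.6]
orientation: [1.934, 2.474, 0.0]
ft_force: [0.5, 0.6, -0.4]
width: 34.8
grasp_force: 0.0
```

Call:
play_rows --pt "0 0.8 -0.8" --pt "0 0 0" --pt "0 0 0" --pt "0 0 0" --pt "0 0 0" --pt "0 0 0" --pt "0 0 0" --yaw '[0, 0, 0, 0, 0, 0, 0]' --gripper 1

```text
t: 12.17
ee_pos: [459.2, -334.5, 42.1]
orientation: [1.935, 2.475, -0.0]
ft_force: [-0.7, 0.2, 5.1]
width: 9.0
grasp_force: 30.0
```

Call:
play_rows --pt "0 0 4" --pt "0 0 6" --pt "0 0 6" --pt "0 0 4" --pt "0 0 0" --pt "0 0 0" --yaw '[0, 0, 0, 0, 0, 0]'

```text
t: 12.67
ee_pos: [459.4, -334.6, 62.3]
orientation: [1.935, 2.474, 0.0]
ft_force: [0.8, 0.0, -2.4]
width: 8.6
grasp_force: 30.0
```

```bash
cat >> m.py <<'E'
def rim(W,c,r,z,tol=12):
    m=(np.hypot(W[...,0]-c[0],W[...,1]-c[1])<r)&(abs(W[...,2]-z)<tol); q=W[m]; A=np.c_[q[:,:2]-np.array(c)[:2],np.ones(len(q))]
    h=np.linalg.lstsq(A,q[:,2],rcond=None)[0]
    for _ in range(8):
        k=abs(A@h-q[:,2])<2; h=np.linalg.lstsq(A[k],q[k,2],rcond=None)[0]
    return "slope deg",np.round(np.degrees(h[:2]),2),"z",round(h[2],1),k.sum()
E
python3 - <<'E'
from m import *
W,p,o=wrist("w6.png"); print(pose(o)); z=o["ee_pos"][2]+17
print(rim(W,(499,-324),66,z)); print(rect(W,(499,-324),70,z-8,z+6))
E
```

```text
(array([ 459.4, -334.6,   62.3]), 'ytool', 13.94, 'tilt', array([ 6.e-04, -5.e-04, -1.e+00]), 'f', array([ 0.8,  0. , -2.4]), 'w', 8.6, 'gf', 30.0, 't', 12.67)
('slope deg', array([-0.07, -0.04]), 'z', np.float64(80.8), np.int64(6984))
(496.3, -324.7, 102, 93, 14.0, 8287, 80.7)
```

Call:
play_rows --pt "1.4 5 11" --pt "1.4 15 11" --pt "1.4 27 11" --pt "1.4 36 11" --pt "1.4 39 11" --pt "1.4 39 11" --pt "1.4 39 11" --pt "1.4 39 11" --yaw '[-1.15, -1.15, -1.15, -1.15, -1.15, -1.15, -1.15, -1.15]'

```text
t: 13.38
ee_pos: [469.8, -93.7, 150.2]
orientation: [-2.129, -2.309, 0.0]
ft_force: [0.5, 0.2, -2.3]
width: 9.1
grasp_force: 30.0
```

Call:
play_rows --pt "1.4 39 0" --pt "1.4 39 0" --pt "1.4 39 0" --pt "1.4 39 0" --pt "1.4 39 0" --pt "1.4 39 0" --pt "1.4 39 0" --pt "1.4 39 0" --yaw '[-1.16, -1.16, -1.16, -1.16, -1.16, -1.16, -1.16, -1.16]'

```text
t: 14.05
ee_pos: [481.0, 218.5, 149.7]
orientation: [-2.308, -2.131, 0.001]
ft_force: [1.1, -0.5, -2.9]
width: 8.6
grasp_force: 30.0
```

Call:
play_rows --pt "0 33 0" --pt "0 22 0" --pt "0 12 0" --pt "0 6 0" --pt "0 2.8 0" --pt "0 0 0" --pt "0 0 0" --pt "0 0 0" --yaw '[0, 0, 0, 0, 0, 0, 0, 0]'

```text
t: 14.72
ee_pos: [481.6, 291.1, 149.8]
orientation: [2.309, 2.13, -0.001]
ft_force: [0.0, -0.8, -3.1]
width: 9.0
grasp_force: 30.0
```

```bash
python3 - <<'E'
from m import *
W,p,o=wrist(); print(pose(o)); z=o["ee_pos"][2]+18
c=(523.5,289.3); print(rim(W,c,66,z,8)); print("med",rect(W,c,66,z-6,z+6)); print("large",rect(W,c,92,72,88))
E
```

```text
(array([481.6, 291.1, 149.8]), 'ytool', -4.62, 'tilt', array([-4.e-04, -4.e-04, -1.e+00]), 'f', array([ 0. , -0.8, -3.1]), 'w', 9.0, 'gf', 30.0, 't', 14.72)
('slope deg', array([-0.1 ,  0.05]), 'z', np.float64(168.3), np.int64(6980))
med (519.8, 288.9, 93, 102, -4.7, 7870, 168.3)
large (525.7, 311.9, 76, 121, -4.2, 3163, 80.7)
```

Call:
play_rows --pt "0.5 0.8 -6" --pt "0 0 -12" --pt "0 0 -13" --pt "0 0 -12" --pt "0 0 -8" --pt "0 0 -6" --pt "0 0 -4" --pt "0 0 -2" --yaw '[0, 0, 0, 0, 0, 0, 0, 0]'

```text
t: 15.43
ee_pos: [481.9, 293.1, 86.1]
orientation: [-2.307, -2.132, 0.001]
ft_force: [0.0, -1.0, -1.7]
width: 8.8
grasp_force: 30.0
```

Call:
play_rows --pt "0 0 -0.8" --pt "0 0 -0.6" --pt "0 0 -0.5" --pt "0 0 -0.5" --pt "0 0 0" --pt "0 0 0" --yaw '[0, 0, 0, 0, 0, 0]'

```text
t: 15.93
ee_pos: [482.2, 293.3, 84.7]
orientation: [2.308, 2.132, 0.001]
ft_force: [-0.3, -0.1, -2.3]
width: 9.0
grasp_force: 30.0
```

Call:
play_rows --pt "0 0 -0.7" --pt "0 0 -0.7" --pt "0 0 0" --pt "0 0 0" --yaw '[0, 0, 0, 0]'

```text
t: 16.27
ee_pos: [482.1, 293.1, 83.0]
orientation: [-2.308, -2.132, 0.0]
ft_force: [-0.6, 1.3, -2.1]
width: 9.1
grasp_force: 30.0
```

```bash
python3 - <<'E'
from m import *
W,p,o=wrist(); print(pose(o)); c=(523.5,289.3); print(rim(W,c,66,101,8))
E
```

```text
(array([482.1, 293.1,  83. ]), 'ytool', -4.54, 'tilt', array([-1.e-04, -0.e+00, -1.e+00]), 'f', array([-0.6,  1.3, -2.1]), 'w', 9.1, 'gf', 30.0, 't', 16.27)
('slope deg', array([-0.1 ,  0.04]), 'z', np.float64(101.5), np.int64(6984))
```

Not touching yet (final rim is about 100.5 mm), so I'll ease down a bit more.

Call:
play_rows --pt "0 0 -0.5" --pt "0 0 0" --pt "0 0 -0.4" --pt "0 0 0" --pt "0 0 0" --yaw '[0, 0, 0, 0, 0]'

```text
t: 16.73
ee_pos: [482.2, 293.2, 82.2]
orientation: [2.308, 2.132, 0.0]
ft_force: [0.2, -0.3, -2.0]
width: 8.9
grasp_force: 30.0
```

Call:
play_rows --pt "0 0 -0.5" --pt "0 0 0" --pt "0 0 0" --yaw '[0, 0, 0]'

```text
t: 16.98
ee_pos: [482.2, 293.2, 82.1]
orientation: [2.308, 2.132, 0.0]
ft_force: [-2.5, -2.1, 4.9]
width: 9.0
grasp_force: 30.0
```

Call:
play_rows --pt "0 0 0" --pt "0 0 0" --pt "0 0 0" --pt "0 0 0" --pt "0 0 8" --pt "0 0 18" --pt "0 0 22" --pt "0 -10 20" --yaw '[0, 0, 0, 0, 0, 0, 0, 0]' --gripper 0.6

```text
t: 17.65
ee_pos: [482.3, 284.2, 151.0]
orientation: [-2.307, -2.133, -0.001]
ft_force: [0.1, 0.2, -0.1]
width: 35.0
grasp_force: 0.0
```

```bash
python3 - <<'E'
from m import *
W,p,o=wrist(); print(pose(o)); c=(523.5,289.3); print(rim(W,c,66,101,8)); print(rect(W,c,66,92,108)); print(rect(W,c,92,74,108))
E
```

```text
(array([482.3, 284.2, 151. ]), 'ytool', -4.49, 'tilt', array([ 4.e-04,  6.e-04, -1.e+00]), 'f', array([ 0.1,  0.2, -0.1]), 'w', 35.0, 'gf', 0.0, 't', 17.65)
('slope deg', array([0.04, 0.07]), 'z', np.float64(100.7), np.int64(4418))
(525.2, 290.8, 93, 92, -4.8, 5232, 100.6)
(523.9, 289.9, 121, 121, -4.4, 11070, 87.5)
```

Call:
play_rows --pt "6 -14 0" --pt "12 -26 0" --pt "16 -35 0" --pt "16 -36 0" --pt "16 -36 0" --pt "16 -36 0" --pt "16 -36 0" --pt "16 -36 0" --yaw '[1.2, 1.2, 1.2, 1.2, 1.2, 1.2, 1.2, 1.1]' --gripper 0

```text
t: 18.37
ee_pos: [596.7, 26.3, 150.1]
orientation: [2.122, 2.316, 0.001]
ft_force: [0.5, 0.5, 0.2]
width: 84.9
grasp_force: 0.0
```

Call:
play_rows --pt "16 -36 0" --pt "16 -36 0" --pt "16 -32 0" --pt "12 -24 0" --pt "6 -13 0" --pt "2.5 -6 0" --pt "0 0 0" --pt "0 0 0" --yaw '[0, 0, 0, 0, 0, 0, 0, 0]'

```text
t: 19.03
ee_pos: [663.9, -117.8, 149.5]
orientation: [-2.122, -2.315, 0.0]
ft_force: [-0.4, -0.7, 0.2]
width: 87.8
grasp_force: 0.0
```

```bash
python3 - <<'E'
from m import *
W,p,o=wrist("w7.png"); print(pose(o)); r=rect(W,(664.7,-118.7),52,50,68); print(r); print("go",np.array(r[:2])-o["ee_pos"][:2])
E
```

```text
(array([ 663.9, -117.8,  149.5]), 'ytool', 4.98, 'tilt', array([-1.e-03,  5.e-04, -1.e+00]), 'f', array([-0.4, -0.7,  0.2]), 'w', 87.8, 'gf', 0.0, 't', 19.03)
(665.4, -119.6, 65, 65, 5.0, 3219, 60.5)
go [ 1.46365272 -1.82734575]
```

View pics/w7.png

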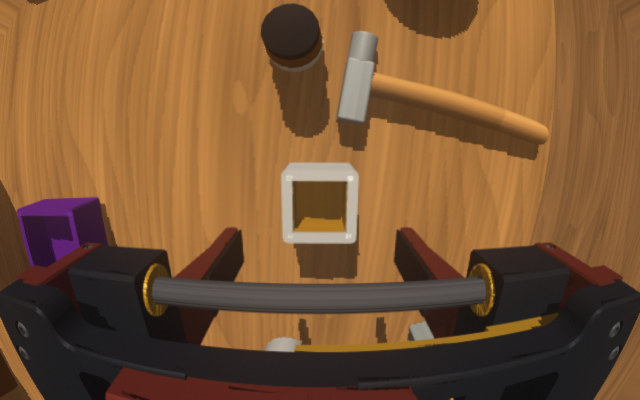

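The small bowl is centred between the fingers (320,205), with the jar and hammer clear. I'll descend and grip it.

Call:
play_rows --pt "1.3 -1.5 -15" --pt "0 0 -20" --pt "0 0 -22" --pt "0 0 -20" --pt "0 0 -15" --pt "0 0 -10" --pt "0 0 -4.5" --pt "0 0 0" --yaw '[0, 0, 0, 0, 0, 0, 0, 0]'

```text
t: 19.75
ee_pos: [665.3, -119.8, 42.0]
orientation: [-2.122, -2.315, 0.001]
ft_force: [-0.2, -0.3, -0.3]
width: 87.7
grasp_force: 0.0
```

Call:
play_rows --pt "0 0 0" --pt "0 0 0" --pt "0 0 0" --pt "0 0 0" --pt "0 0 0" --pt "0 0 0" --yaw '[0, 0, 0, 0, 0, 0]' --gripper 1

```text
t: 20.25
ee_pos: [666.4, -120.5, 44.1]
orientation: [2.123, 2.315, 0.001]
ft_force: [-1.1, 1.2, 5.4]
width: 63.5
grasp_force: 30.0
```

Call:
play_rows --pt "0 0 4" --pt "0 0 6" --pt "0 0 6" --pt "0 0 4" --pt "0 0 0" --pt "0 0 0" --yaw '[0, 0, 0, 0, 0, 0]'

```text
t: 20.75
ee_pos: [666.2, -120.4, 63.7]
orientation: [2.123, 2.315, 0.001]
ft_force: [0.7, -0.5, 0.6]
width: 63.9
grasp_force: 30.0
```

```bash
python3 - <<'E'
from m import *
W,p,o=wrist(); print(pose(o)); z=o["ee_pos"][2]+17.5; c=o["ee_pos"][:2]
print(rim(W,c,46,z,10)); print(rect(W,c,46,z-6,z+6))
E
```

```text
(array([ 666.2, -120.4,   63.7]), 'ytool', 4.96, 'tilt', array([ 8.e-04, -1.e-04, -1.e+00]), 'f', array([ 0.7, -0.5,  0.6]), 'w', 63.9, 'gf', 30.0, 't', 20.75)
('slope deg', array([ 0.04, -0.06]), 'z', np.float64(80.2), np.int64(5017))
(666.1, -111.9, 82, 51, 4.6, 5790, 80.2)
```

Call:
play_rows --pt "-2 5 16" --pt "-5 14 16" --pt "-8 24 16" --pt "-11 32 16" --pt "-12 34 14" --pt "-12 34 14" --pt "-12 34 14" --pt "-12 34 0" --yaw '[-0.6, -0.6, -0.6, -0.6, -0.6, -0.6, -0.6, -0.6]'

```text
t: 21.47
ee_pos: [592.6, 92.3, 171.8]
orientation: [2.218, 2.222, 0.005]
ft_force: [1.2, 0.2, -0.3]
width: 63.7
grasp_force: 30.0
```

Call:
play_rows --pt "-12 34 0" --pt "-12 34 0" --pt "-12 34 0" --pt "-11 33 0" --pt "-10 28 0" --pt "-6 20 0" --pt "-3.5 11 0" --pt "-1 5 0" --yaw '[-0.6, -0.6, -0.6, -0.6, -0.6, -0.6, -0.6, -0.6]'

```text
t: 22.13
ee_pos: [523.4, 291.4, 168.9]
orientation: [-2.308, -2.131, 0.001]
ft_force: [-0.4, -0.5, -0.7]
width: 64.0
grasp_force: 30.0
```

Call:
play_rows --pt "0 0 0" --pt "0 0 0" --pt "0 0 0" --yaw '[0, 0, 0]'

```text
t: 22.38
ee_pos: [524.6, 288.8, 169.0]
orientation: [2.31, 2.129, -0.001]
ft_force: [-0.0, -0.5, -1.4]
width: 63.2
grasp_force: 30.0
```

```bash
python3 - <<'E'
from m import *
W,p,o=wrist("w8.png"); print(pose(o)); z=o["ee_pos"][2]+16.5; c=(524.7,290.2)
print(rim(W,c,46,z,8)); print("small",rect(W,c,46,z-5,z+5)); print("med+large",rect(W,c,68,95,106),rect(W,c,92,74,88))
E
```

```text
(array([524.6, 288.8, 169. ]), 'ytool', -4.67, 'tilt', array([-3.e-04, -4.e-04, -1.e+00]), 'f', array([-0. , -0.5, -1.4]), 'w', 63.2, 'gf', 30.0, 't', 22.38)
('slope deg', array([-0.02, -0.07]), 'z', np.float64(185.6), np.int64(4999))
small (526.2, 297.4, 51, 82, -4.4, 5662, 185.5)
med+large (526.7, 320.5, 35, 92, -3.2, 2167, 100.6) (525.5, 309.5, 81, 121, -4.6, 3487, 80.6)
```

View pics/w8.png

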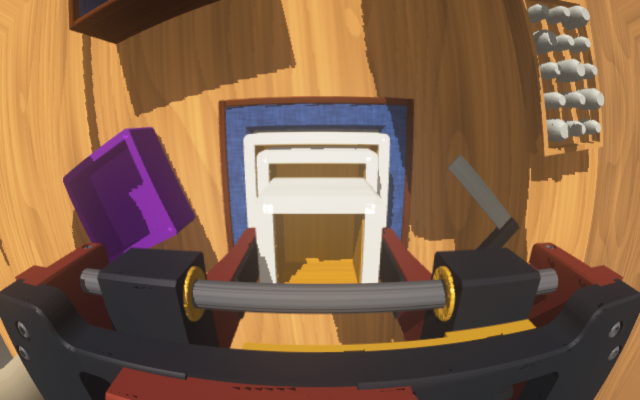

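The small bowl is centred over the medium one, columns 265-380 within 255-385, so I'll lower it.

Call:
play_rows --pt "0 0.6 -6" --pt "0 0 -12" --pt "0 0 -13" --pt "0 0 -12" --pt "0 0 -8" --pt "0 0 -5" --pt "0 0 -3.5" --pt "0 0 -2" --yaw '[0, 0, 0, 0, 0, 0, 0, 0]'

```text
t: 23.1
ee_pos: [524.3, 290.2, 106.9]
orientation: [-2.309, -2.13, 0.001]
ft_force: [0.0, -0.7, -1.4]
width: 63.6
grasp_force: 30.0
```

Call:
play_rows --pt "0 0 -0.5" --pt "0 0 -0.5" --pt "0 0 0" --pt "0 0 0" --yaw '[0, 0, 0, 0]'

```text
t: 23.43
ee_pos: [524.7, 290.4, 107.1]
orientation: [2.309, 2.13, 0.001]
ft_force: [-0.2, 0.0, -1.2]
width: 64.0
grasp_force: 30.0
```

Call:
play_rows --pt "0 0 -0.7" --pt "0 0 -0.6" --pt "0 0 -0.6" --pt "0 0 0" --pt "0 0 0" --yaw '[0, 0, 0, 0, 0]'

```text
t: 23.85
ee_pos: [524.4, 290.3, 104.7]
orientation: [2.309, 2.13, -0.0]
ft_force: [-0.5, 0.3, -0.1]
width: 63.7
grasp_force: 30.0
```

Call:
play_rows --pt "0 0 -0.4" --pt "0 0 0" --pt "0 0 0" --yaw '[0, 0, 0]'

```text
t: 24.1
ee_pos: [524.4, 290.3, 104.3]
orientation: [-2.31, -2.13, 0.0]
ft_force: [0.1, 0.6, -0.9]
width: 64.1
grasp_force: 30.0
```

Call:
play_rows --pt "0 0 -0.5" --pt "0 0 0" --pt "0 0 0" --yaw '[0, 0, 0]'

```text
t: 24.35
ee_pos: [524.4, 290.3, 104.1]
orientation: [2.309, 2.13, 0.0]
ft_force: [-1.3, -0.2, 3.4]
width: 63.8
grasp_force: 30.0
```

Contact made. I'll release and retreat upward.

Call:
play_rows --pt "0 0 0" --pt "0 0 0" --pt "0 0 0" --pt "0 0 0" --pt "0 0 6" --pt "0 0 15" --pt "0 0 22" --pt "0 0 25" --yaw '[0, 0, 0, 0, 0, 0, 0, 0]' --gripper 0.1

```text
t: 25.02
ee_pos: [523.7, 289.9, 171.9]
orientation: [-2.309, -2.129, 0.004]
ft_force: [0.1, 0.7, -0.4]
width: 79.4
grasp_force: 0.0
```

Call:
play_rows --pt "0 -10 15" --pt "0 -20 5" --pt "0 -25 0" --pt "0 -25 0" --pt "0 -25 0" --pt "0 -15 0" --pt "0 0 0" --pt "0 0 0" --yaw '[0, 0, 0, 0, 0, 0, 0, 0]'

```text
t: 25.68
ee_pos: [524.6, 169.8, 192.4]
orientation: [2.311, 2.128, 0.001]
ft_force: [0.0, 0.5, 0.4]
width: 79.3
grasp_force: 0.0
```

```bash
python3 - <<'E'
from m import *
W,p,o=wrist("w9.png"); print(pose(o)); c=(524.5,290)
print(rim(W,c,48,120.5,8),rect(W,c,48,115,126)); print(rect(W,c,66,95,126)); print(rect(W,c,92,74,126))
E
```

```text
(array([524.6, 169.8, 192.4]), 'ytool', -4.74, 'tilt', array([ 6.e-04,  4.e-04, -1.e+00]), 'f', array([0. , 0.5, 0.4]), 'w', 79.3, 'gf', 0.0, 't', 25.68)
('slope deg', array([ 0.05, -0.12]), 'z', np.float64(120.6), np.int64(3246)) (525.5, 291.7, 64, 64, -4.1, 3579, 120.6)
(524.4, 291.1, 93, 93, -4.5, 8475, 102.0)
(523.6, 290.0, 121, 121, -4.5, 15992, 99.1)
```

View pics/w9.png

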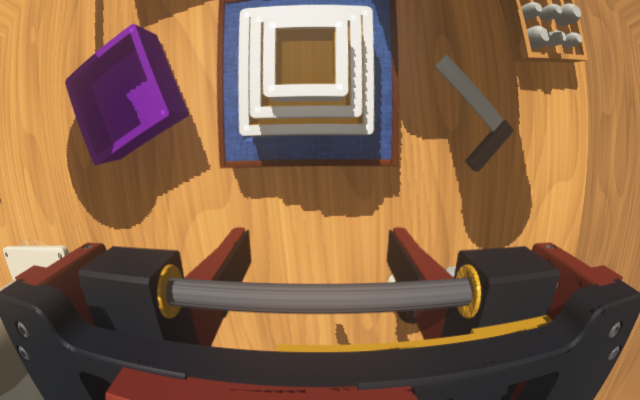

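The three bowls are nested level in the case (stack at about (305,70)), with rims at 80.6, 100.6 and 120.6 mm.

```bash
python3 -c "
from workcell import ticket; print(ticket.close_job())"
```

```text
the job is handed in; nothing more can be done
None
```

The job is handed in: the large bowl sits flat in the case recess, the medium stands in it and the small in the medium, all level, with the arm clear and about 26 s of the 72 s used.

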